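# Hold the eyelet-press lever level over its yoke

## Robot

A 6-joint arm with a two-finger parallel gripper is mounted at the origin on the work surface. World frame = base frame: x ahead of the robot, y to its left, z up, the work surface at z = 0. Lengths are in m, angles in degrees, forces in N, time in s.
With the tool pointing down it reaches from about 0.3 to 0.75 m from the base axis. Payload 8.5 kg.
Tool frame: the origin (TCP) lies midway between the tips of the shut fingers; the grasp point (between the pads) lies 19 mm behind it (env.hold_point_z is the distance from the TCP to the grasp point, in m); z points along the fingers, y is the line along which they close (so a half turn about z gives the same grasp; the last joint's range is limited). The gripper opens to 85 mm and grips with 20 to 120 N. Pads are 22 mm wide; open, the fingers measure 114 mm over their backs; the gripper's body (76 mm by 85 mm) begins 54 mm behind the grasp point. The pads swing forward as they close: fully open they stand 13 mm farther back than shut.
Start: joints at [59.914, 21.807, 74.336, -0, 83.858, -12.336], TCP at [0.168, 0.524, 0.231] pointing down, gripper open.
Joint ranges: [-178.18, 178.18], [-50.72, 133.34], [12.68, 142.11], [-81.47, 261.47], [9.98, 163.14], [-165.26, 165.26]. Speed limits (degrees/s): [136.94, 136.94, 180, 180, 180, 180].

## Interface

Orientations are given as a 3x3 rotation matrix whose columns are the frame's x, y, z axes.
In Python, from rig import observe, get_image, camera_info, env gives the robot as it stands.
- The arm moves only by the tool drive_tool, never from a script. Its arguments are lists of equal length, an entry for each row: "offset": the shift along the tool's x, y, z in units of 40 mm (1.0 is 40 mm), a list of three; "turn": the turn, a rotation vector about the tool's x, y, z in units of 6 degrees (1.0 is 6 degrees), a list of three; "hand": the opening, from 0 (shut) to 1 (fully open). A call has exactly 10 rows; each row shifts and turns the commanded pose from where the row before left it, along the tool's axes as they then stand; what a row does not reach is not made up. A row lasts 1/8 s, in which the tool goes at most 62.5 mm and 10.7 degrees, less where a joint would pass 70% of its speed; a pose out of reach is approached as far as the arm can. A call is refused whole if a number of a shift passes 1 or a number of a turn 1, either way. A call with a gripper value outside its range is refused whole. The fingers move at their own pace and stop on an object; "newtons" is the grip in N (left out, the last holds). Time passes only in rows, so rows that do not move let the fingers close, or fill a call up. It gives the time, the measured TCP pose, the force, the opening and the grip force at its end, in the units of the state.
- observe(): the state, without advancing time (a new reading comes with each control period).
- get_image(name): name is "scene" or "top" or "wrist"; returns the picture (420x560x3 uint8, blue, green, red); there is no depth.
- camera_info(name): a dict with "fx", "fy", "cx", "cy" (pixels), "world_to_cam" (4x4, takes a point from world to camera coordinates). Camera axes: x right, y down, z forward; pixel columns grow to the right and rows downward; lengths in m; the calibration is good to about 2 mm. A picture is of the moment at which its call begins: read the wrist's pose just before it. camera_info takes no time and is no camera call; for the wrist camera it gives the pose at the moment of the call.
- env.close_job(): hands the job in; it is judged then, once.
The state is a dict: "time_s": time; "q": joint angles; "qvel": joint speeds; "joint_efforts": joint torques, N m; "position": TCP position; "tool_rot": TCP orientation; "ft_force": force on the tool from outside, world axes, zero at the start; "wrist_torque": the same for the moment, N m; "grip_width": finger opening in m; "gripper_force": force on a finger pad.
Only numpy, scipy, OpenCV 4.12 (cv2) and the standard library are available. Lean on these libraries where they do the work, as an engineer would, in place of code of your own. Each camera call takes 0.05 s, during which the arm holds its last target. There are 200 camera calls.

## Task

The eyelet press is to get its lever back, but a plywood panel is parked upright in the yoke of the press base: first take the panel out and lean it, same edge down and tipped back, square against the middle of the stock box's front (the long face towards the robot), and let go of it. Then pick the lever up by its balance point, never letting it tip, and finish while still holding it level about 5 cm above the yoke without touching the base, the balance point over the middle of the yoke and the bar in line with the slot, either way round. Leave the rest of the bench alone and the panel leaning.

Things in the scene. Friction and masses are not known exactly. Their poses are not given: they have to be found in the camera images.
- panel: Bare plywood panel, 9 mm thick (its x axis), 120 mm wide (y), 160 mm tall (z), about 0.11 kg. Origin at the middle of its lower edge face. At the start it stands upright and loose in the slot of the press base, its lower edge 12 mm above the bench, its width along the slot; front and back are alike.
- press_base: Grey cast eyelet-press base, fixed: plate 80 (x) by 110 (y) by 12 mm, on it the yoke: two upright cheeks, each 10 mm thick and 50 mm long (y), tops 57 mm above the bench, with a slot 14 mm wide between them running along the base's y axis, open at both ends and on top. Origin on the bench under the middle of the yoke; z up.
- stock_box: Closed plain brown box with a thin wooden band and a blank paper label on top, heavy, does not move: 80 mm deep (x), 170 wide (y), 85 high. Origin on the bench under its centre. Front: the 170 mm wide upright face on its -x side, 40 mm from the origin, towards the robot (yaw within 0.3 rad). It stands left or right of the press base, the lever on the other side.
- lever: Dark steel lever, about 0.45 kg, standing on its ends: straight bar 12 mm wide, 20 high along x, underside 16 mm above the bench, between a heavy round head (40 mm diameter, 42 high, pale disc on top) at +x and a small knob (26 mm diameter, 40 high) at -x, axes 200 mm apart. Origin below the balance point, level with the head's underside, 49 mm from the head's axis, 151 from the knob's. z up.
- lever_balance (a point): Balance point of the lever (its centre of mass along the bar, whatever its mass), in the middle of the bar's section, 26 mm above the underside of the head and 49 mm from the head's axis; a small dark oil hole (7 mm) on top of the bar marks it. Axes as the lever's.
- tape_roll: Bystander: roll of white paper tape lying flat, 72 mm diameter, 20 mm high. Origin at the centre of its underside.
- ribbon_spool: Bystander: ribbon spool lying flat, 68 mm diameter, 28 mm high. Origin at the centre of its underside.
- cord_spool: Bystander: cord spool standing, 48 mm diameter, 45 mm high. Origin at the centre of its underside.
- card_house: Bystander: little brown house with a pitched roof, 60 by 80 mm, about 90 mm high. Origin at the centre of its underside.
- bead_jar: Bystander: clear jar with white cap, 56 mm diameter, 75 mm high. Origin at the centre of its underside.
- paper_cup: Bystander: white cup, 72 mm diameter at the rim, 85 mm high. Origin at the centre of its underside.
- round_box: Bystander: round plain brown box, 94 mm diameter, 45 mm high. Origin at the centre of its underside.
There are look-alikes about, which are no part of the job. What is shaped like the stock_box but green or yellow is not meant.

How it is judged (in metres and radians):
On the way, in this order (a step that is already met when the one before it is completed fails the run):
1. the panel leans against the front of the stock box, let go (angle between panel's own z axis and vertical between 0.08 and 0.61 rad and angle between panel's own y axis and vertical between 1.45 and 1.69 rad and angle between the y axis of panel and the y axis of stock_box, either way round below 0.26 rad and height (world z) of panel below 0.012 m and x of panel in the frame of stock_box below -0.04 m and y of panel in the frame of stock_box between -0.06 and 0.06 m and contact force between panel and stock_box above 0.03 N and contact force between panel and the arm below 0.02 N and contact force between panel and the fingers below 0.02 N and linear speed of panel below 0.02 m/s), for 0.3 s.
2. the lever is lifted off the bench by its balance point, level (contact force between lever and the fingers above 1 N and x of the grasp point in the frame of lever_balance between -0.02 and 0.02 m and angle between lever's own z axis and vertical below 0.1 rad and height (world z) of lever above 0.02 m), for 0.2 s.
At the end, for the whole second after the job is handed in: Lever held within 20 mm of its balance point, still, level to 0.1 rad, 18-90 mm above the cheeks without touching, centred on the yoke to 20 mm, along the slot to 0.14 rad. Panel on its lower edge, let go, tipped 0.08-0.61 rad against the box front, square to 0.26 rad, centred to 60 mm (all of step 1 and contact force between lever and the fingers above 1 N and x of the grasp point in the frame of lever_balance between -0.02 and 0.02 m and angle between lever's own z axis and vertical below 0.1 rad and z of lever in the frame of press_base between 0.075 and 0.147 m and horizontal distance between lever_balance and press_base below 0.02 m and angle between the x axis of lever and the y axis of press_base, either way round below 0.14 rad and contact force between lever and press_base below 0.02 N and linear speed of lever below 0.02 m/s and angular speed of lever below 0.1 rad/s); the arm keeps its last pose, push and grip.
It fails at once if a bystander is displaced by more than 25 mm (distance of any of tape_roll, ribbon_spool, cord_spool, card_house, bead_jar, paper_cup, round_box from where it was at the start of the episode above 0.025 m).
It fails at once if the lever tips by more than 0.35 rad (angle between lever's own z axis and vertical above 0.35 rad).
It also fails if it takes over 59 s, if anything falls off the work surface, if the arm or the gripper's body presses on something with over 40 N, if the wrist force passes 120 N, or if a joint passes its speed limit or range.

## Working session

There is one attempt and no reset: what is moved stays moved. The work goes in short steps, Python scripts to look and compute and a tool call to move; the robot and the scene stay as the last step left them, time stands still between calls to the robot, and variables do not carry over. Pictures are saved under pics/ and viewed, at most 10 in all, crops included, and the job is handed in when it is done.

Besides the shell and the picture viewer there is one more tool, called after "Emit:" as name(argument=value, ...) on one line, values as JSON. drive_tool: Moves the arm, as the interface text tells. Its arguments: {"type":"object","properties":{"offset":{"type":"array"},"turn":{"type":"array"},"hand":{"type":"array"},"newtons":{"type":"number"}},"required":["offset","turn","hand"]}

```bash
mkdir -p pics; ls
python3 - <<'E'
from rig import observe,get_image,camera_info,env
import cv2
for n in("scene","top"):
    im=get_image(n); cv2.imwrite(f"pics/{n}0.png",im)
    c=camera_info(n); print(n,c)
print(observe(), env.hold_point_z)
E
```

```text
pics
scene {'fx': 492.82072368699943, 'fy': 492.82072368699943, 'cx': 279.14948198971445, 'cy': 212.56533257954752, 'world_to_cam': array([[ 0.54142329,  0.84037095, -0.02524862, -0.27085223],
       [ 0.43139591, -0.30345988, -0.84959382, -0.18502101],
       [-0.72163591,  0.44909773, -0.52683284,  1.75346142],
       [ 0.        ,  0.        ,  0.        ,  1.        ]])}
top {'fx': 521.4898571930821, 'fy': 521.4898571930821, 'cx': 279.39787939345206, 'cy': 203.23122620991052, 'world_to_cam': array([[-0.01769681, -0.99954236, -0.02453354,  0.02826688],
       [-0.98225432,  0.02196252, -0.18626351,  0.5426524 ],
       [ 0.18671709,  0.0208019 , -0.98219347,  1.63348567],
       [ 0.        ,  0.        ,  0.        ,  1.        ]])}
{'time_s': 0.1, 'q': array([ 5.99154308e+01,  2.18384494e+01,  7.43776752e+01, -1.72912564e-03,
        8.38592844e+01, -1.23379171e+01]), 'qvel': array([-0.07084958, -0.14859114, -0.18379372,  0.00412457, -0.07275082,
        0.03393114]), 'joint_efforts': array([ 5.16352389e-03, -4.49218619e+01, -2.31658727e+01, -3.72694899e-05,
        3.60727754e-03,  1.89373321e-05]), 'position': array([0.16754277, 0.52359151, 0.23077726]), 'tool_rot': array([[-9.52414522e-01,  3.04805146e-01, -6.33786244e-04],
       [ 3.04805701e-01,  9.52413856e-01, -1.15387620e-03],
       [ 2.51919399e-04, -1.29215010e-03, -9.99999133e-01]]), 'ft_force': array([-0.35937656,  0.06503263,  0.07264827]), 'wrist_torque': array([-0.01576873, -0.00594163,  0.00335171]), 'gripper_force': 0.0, 'grip_width': 0.08558772497121883} 0.0187
```

View pics/top0.png

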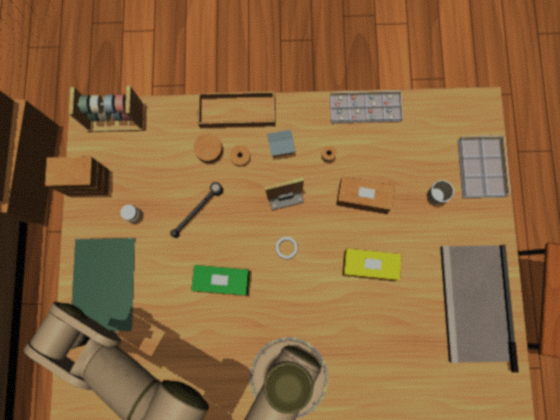

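View pics/scene0.png

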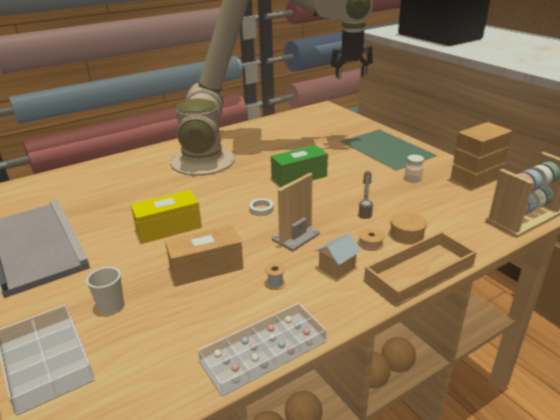

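The top view shows the press with its panel at about (285,193), the brown stock box at (367,195) on its right, and the lever from (175,233) to (216,188) on its left. The green and yellow boxes are decoys.

Run:
```python
import cv2,numpy as np
a=cv2.imread("pics/top0.png");b=cv2.imread("pics/scene0.png")
c=cv2.resize(a[170:245,160:280],None,fx=5,fy=5,interpolation=cv2.INTER_CUBIC)[:, :]
d=cv2.resize(a[170:220,255:405],None,fx=5.3,fy=5.3,interpolation=cv2.INTER_CUBIC)
o=np.zeros((600,800,3),np.uint8)
o[:265,:795]=d[:265,:795]
e=cv2.resize(a[175:241,165:231],None,fx=5,fy=5,interpolation=cv2.INTER_CUBIC); o[270:600,:330]=e
f=cv2.resize(b[170:285,160:325],None,fx=2.8,fy=2.8,interpolation=cv2.INTER_CUBIC); o[270:592,335:797]=f[:322,:462]
cv2.imwrite("pics/crop1.png",o)
```

```text
(no output)
```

View pics/crop1.png

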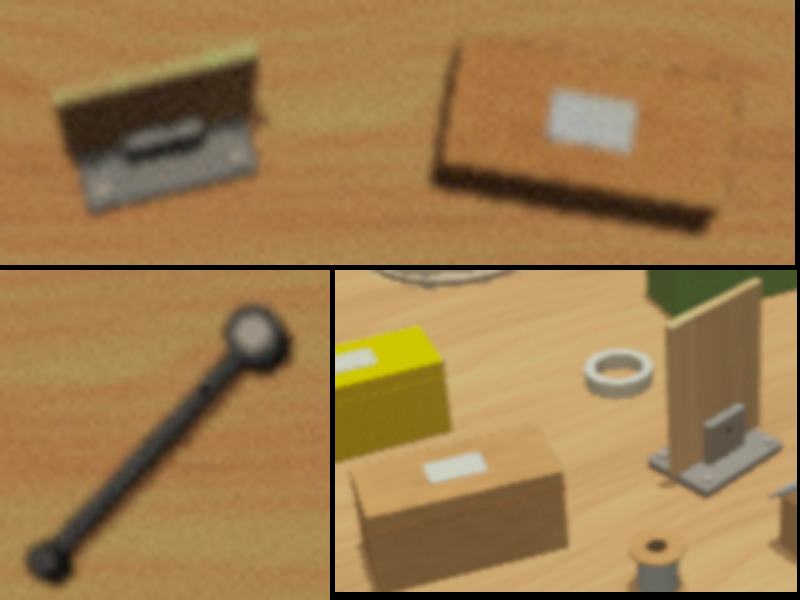

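```bash
cat > h.py <<'E'
import numpy as np
from rig import camera_info,observe
def back(n,u,v,z,c=None):
    c=c or camera_info(n); M=np.array(c["world_to_cam"]); R=M[:3,:3]; o=-R.T@M[:3,3]
    d=R.T@np.array([(u-c["cx"])/c["fx"],(v-c["cy"])/c["fy"],1]); return o+d*(z-o[2])/d[2]
def proj(n,p,c=None):
    c=c or camera_info(n); M=np.array(c["world_to_cam"]); q=M[:3,:3]@np.asarray(p)+M[:3,3]
    return np.array([c["fx"]*q[0]/q[2]+c["cx"],c["fy"]*q[1]/q[2]+c["cy"]])
E
python3 - <<'E'
from h import *
np.set_printoptions(precision=4,suppress=True)
t=lambda x,y,z:back("top",255+x/5.3,170+y/5.3,z)
l=lambda x,y,z:back("top",165+x/5,175+(y-270)/5,z)
s=lambda x,y,z:back("scene",160+(x-335)/2.8,170+(y-270)/2.8,z)
def show(n,P):
    P=np.array(P); print(n,P[:,:2].tolist(),"mean",P.mean(0)); 
    for i in range(len(P)-1):
        d=P[i+1]-P[i]; print("  len",np.linalg.norm(d),"ang",np.degrees(np.arctan2(d[1],d[0])))
show("panel",[t(58,100,.172),t(258,45,.172)])
show("panel scene",[s(667,325,.172),s(760,282,.172)])
show("box",[t(460,42,.085),t(742,80,.085),t(712,210,.085),t(438,168,.085)])
show("boxscene",[s(352,468,.085),s(378,516,.085),s(562,470,.085),s(532,432,.085)])
show("base front",[t(92,212,.012),t(258,172,.012)])
show("base scene",[s(650,460,.012),s(706,492,.012),s(780,443,.012)])
show("lever",[l(253,335,.042),l(206,386,.036),l(48,562,.04)])
E
```

```text
panel [[0.5651181466127285, 0.054608450091977095], [0.5945412516784891, -0.0598042734284136]] mean [ 0.5798 -0.0026  0.172 ]
  len 0.11813547483742617 ang -75.57796311694393
panel scene [[0.5964403347259543, -0.05848187531490212], [0.5777691527765056, 0.05537105549767696]] mean [ 0.5871 -0.0016  0.172 ]
  len 0.1153737530376963 ang 99.31325650004959
box [[0.6142897365937126, -0.1834924040311556], [0.5870012911734473, -0.3506451496586198], [0.508556928552766, -0.32832216605018266], [0.5375251037007629, -0.16734296394556344]] mean [ 0.5618 -0.2575  0.085 ]
  len 0.1693655798096371 ang -99.27200121327864
  len 0.08155877404760017 ang 164.11518881259448
  len 0.16356484549451591 ang 79.79881231077376
boxscene [[0.5189409940583857, -0.3329389178743732], [0.5960322259512101, -0.3411755600934306], [0.6250164081012828, -0.1857824529595482], [0.558347362178461, -0.17922227137395091]] mean [ 0.5746 -0.2598  0.085 ]
  len 0.07752999619371838 ang -6.098505510057591
  len 0.15807308613306328 ang 79.4345046511127
  len 0.06699102676250995 ang 174.3802314732399
base front [[0.5283722751495609, 0.041875305803915575], [0.5514118600848464, -0.0620567335635422]] mean [ 0.5399 -0.0101  0.012 ]
  len 0.10645511392633532 ang -77.50083730084333
base scene [[0.5647643418112556, -0.06225670642695613], [0.6377568292238265, -0.04742636861788374], [0.6122168133185022, 0.056024220916080614]] mean [ 0.6049 -0.0179  0.012 ]
  len 0.07448383810066131 ang 11.48480982639069
  len 0.10655663699352093 ang 103.86794311755422
lever [[0.6003579017762337, 0.22579391795414905], [0.5681764703311541, 0.25740686269041974], [0.45356335459972086, 0.35830732731795234]] mean [0.5407 0.2805 0.0393]
  len 0.04550849156754001 ang 135.51056266924428
  len 0.1527516613975733 ang 138.6406955478249
```

Emit:
drive_tool(offset=[[-0.9,-0.75,-0.3],[-0.9,-0.75,-0.3],[-0.9,-0.75,-0.3],[-0.9,-0.75,-0.3],[-0.9,-0.75,-0.3],[-0.9,-0.75,-0.3],[-0.9,-0.75,-0.3],[-0.9,-0.75,-0.3],[-0.9,-0.75,-0.3],[-0.9,-0.75,-0.3]], turn=[[0,0,0],[0,0,0],[0,0,0],[0,0,0],[0,0,0],[0,0,0],[0,0,0],[0,0,0],[0,0,0],[0,0,0]], hand=[1,1,1,1,1,1,1,1,1,1])

```text
time_s: 1.35
position: [0.4196, 0.1269, 0.3515]
tool_rot: [[-0.952, 0.305, -0.0], [0.305, 0.952, 0.0], [0.0, -0.0, -1.0]]
ft_force: [0.5, -0.3, 0.1]
grip_width: 0.0852
gripper_force: 0.0
```

Run:
```python
from h import *
np.set_printoptions(precision=4,suppress=True)
s=observe();R=s["tool_rot"];M=camera_info("wrist")["world_to_cam"]
print(s["q"],s["position"],"\n",R)
o=-M[:3,:3].T@M[:3,3];print("cam in tool",R.T@(o-s["position"]),"\n",R.T@M[:3,:3].T,camera_info("wrist")["fx"])
```

```text
[  1.2762   6.5092  75.7313   0.0047  97.7836 -70.9679] [0.4196 0.1269 0.3515] 
 [[-0.9524  0.305  -0.0004]
 [ 0.305   0.9524  0.0001]
 [ 0.0004 -0.0001 -1.    ]]
cam in tool [ 0.0793 -0.0004 -0.1423] 
 [[ 0.0004 -0.9515 -0.3077]
 [ 1.      0.0007 -0.0007]
 [ 0.0009 -0.3077  0.9515]] 300.3322759428533
```

Emit:
drive_tool(offset=[[-0.49,-0.18,0],[-0.5,-0.13,0],[-0.51,-0.08,0],[-0.52,-0.02,0],[-0.52,0.03,0],[-0.51,0.08,0],[-0.5,0.14,0],[-0.48,0.19,0],[-0.46,0.24,0],[-0.43,0.29,0]], turn=[[0,0,0.99],[0,0,0.99],[0,0,0.99],[0,0,0.99],[0,0,0.99],[0,0,0.99],[0,0,0.99],[0,0,0.99],[0,0,0.99],[0,0,0.98]], hand=[1,1,1,1,1,1,1,1,1,1])

```text
time_s: 2.6
position: [0.583, 0.0003, 0.3509]
tool_rot: [[-0.22, 0.975, -0.001], [0.975, 0.22, 0.0], [0.0, -0.001, -1.0]]
ft_force: [-0.2, -0.4, 0.2]
grip_width: 0.0855
gripper_force: 0.0
```

Run:
```python
from h import *
import cv2,pickle
from rig import get_image
np.set_printoptions(precision=4,suppress=True)
c=camera_info("wrist");im=get_image("wrist");pickle.dump(c,open("w1.pkl","wb"))
cv2.imwrite("pics/w1.png",cv2.resize(im,None,fx=1.42,fy=1.42,interpolation=cv2.INTER_CUBIC))
s=observe();print(s["q"],s["position"],s["tool_rot"])
```

```text
[-11.7025  22.7446  53.6984  -0.0272 103.6337 -24.111 ] [ 0.5844 -0.0012  0.35  ] [[-0.2148  0.9767 -0.0014]
 [ 0.9767  0.2148 -0.0002]
 [ 0.0001 -0.0014 -1.    ]]
```

View pics/w1.png

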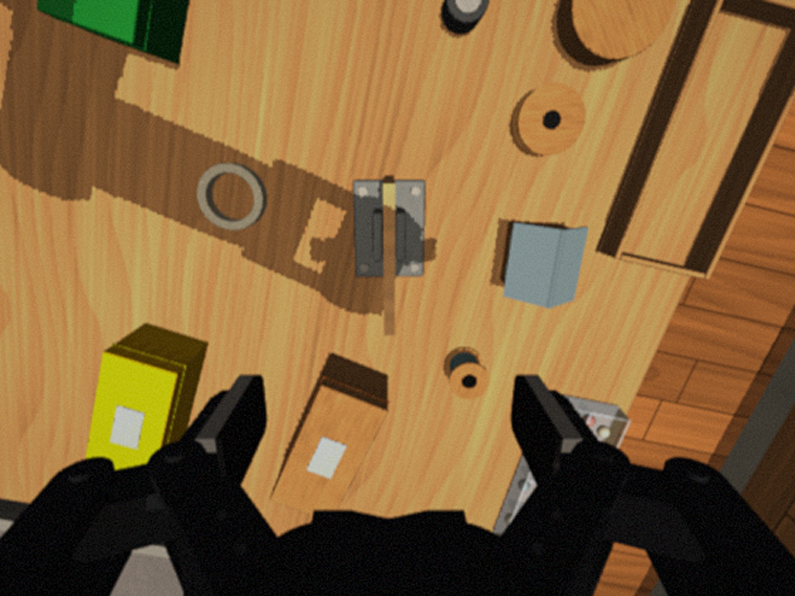

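The wrist view shows the press plate with corners (354,181), (423,180), (424,276) and (356,277). The panel is edge-on along column 389, down to row 333, and the stock box's near top edge runs (326,382)–(387,410).

Run:
```python
from h import *
import pickle
np.set_printoptions(precision=4,suppress=True)
c=pickle.load(open("w1.pkl","rb"))
w=lambda u,v,z:back("",u/1.42,v/1.42,z,c)[:2]
P=[w(354,181,.012),w(423,180,.012),w(424,276,.012),w(356,277,.012)]
print("base",P,np.mean(P,0))
for a,b in((0,1),(1,2),(2,3),(3,0)): d=P[b]-P[a];print(np.hypot(*d),np.degrees(np.arctan2(d[1],d[0])))
print("panel ends",w(389,333,.172),w(389,178,.172),w(389,181,.172))
print("cheek tops",w(374,210,.057),w(404,210,.057))
Q=[w(326,382,.085),w(387,410,.085)];print("box end",Q,np.hypot(*(Q[1]-Q[0])),np.degrees(np.arctan2(*(Q[1]-Q[0])[::-1])),"left front edge",w(272,497,.085), "label",w(327,458,.085))
print("yellow",w(176,376,.085),w(104,352,.085))
```

```text
base [array([0.5335, 0.0443]), array([0.6067, 0.062 ]), array([ 0.6345, -0.043 ]), array([ 0.5572, -0.0617])] [0.583  0.0004]
0.07529416717045326 13.548012568797754
0.10853943340924077 -75.20303580929529
0.0795407515960608 -166.35637913648236
0.10866265146492751 102.55631364606839
panel ends [ 0.5955 -0.056 ] [0.5685 0.0629] [0.569  0.0609]
cheek tops [0.5618 0.0241] [0.5913 0.0308]
box end [array([ 0.5501, -0.1629]), array([ 0.6218, -0.1822])] 0.07429650235464015 -15.077365716068199 left front edge [ 0.5146 -0.3288] label [ 0.5686 -0.2594]
yellow [ 0.3918 -0.1914] [ 0.3157 -0.1797]
```

Emit:
drive_tool(offset=[[0.08,-0.03,0.7],[0,0,0.8],[0,0,0.8],[0,0,0.8],[0,0,0.8],[0,0,0.8],[0,0,0.6],[0,0,0.23],[0,0,0],[0,0,0]], turn=[[0,0,-0.12],[0,0,0],[0,0,0],[0,0,0],[0,0,0],[0,0,0],[0,0,0],[0,0,0],[0,0,0],[0,0,0]], hand=[1,1,1,1,1,1,1,1,0.5,0], newtons=30)

```text
time_s: 3.9
position: [0.5811, 0.0036, 0.1312]
tool_rot: [[-0.236, 0.972, 0.002], [0.972, 0.236, -0.0], [-0.001, 0.002, -1.0]]
ft_force: [-0.0, -0.3, -0.7]
grip_width: 0.0512
gripper_force: 0.0
```

Emit:
drive_tool(offset=[[0,0,0],[0,0,0],[0,0,0],[0,0,0],[0,0,-0.2],[0,0,-0.3],[0,0,-0.4],[0,0,-0.4],[0,0,-0.4],[0,0,-0.3]], turn=[[0,0,0],[0,0,0],[0,0,0],[0,0,0],[0,0,0],[0,0,0],[0,0,0],[0,0,0],[0,0,0],[0,0,0]], hand=[0,0,0,0,0,0,0,0,0,0], newtons=30)

```text
time_s: 5.15
position: [0.5807, 0.0036, 0.2114]
tool_rot: [[-0.236, 0.972, 0.001], [0.972, 0.236, -0.0], [-0.0, 0.001, -1.0]]
ft_force: [0.3, 0.2, -0.5]
grip_width: 0.0087
gripper_force: 30.3
```

Emit:
drive_tool(offset=[[0,0,-0.5],[-0.4,-0.25,-0.22],[-0.69,-0.43,0],[-0.69,-0.43,0],[-0.69,-0.43,0],[-0.69,-0.43,0],[-0.69,-0.43,0],[-0.69,-0.43,0],[-0.6,-0.37,0],[-0.38,-0.25,0]], turn=[[0,0,0],[0,0,0],[0,0,0],[0,0,0],[0,0,0],[0,0,0],[0,0,0],[0,0,0],[0,0,0],[0,0,0]], hand=[0,0,0,0,0,0,0,0,0,0])

```text
time_s: 6.4
position: [0.4975, -0.2452, 0.2387]
tool_rot: [[-0.234, 0.972, -0.001], [0.972, 0.234, 0.0], [0.0, -0.001, -1.0]]
ft_force: [-0.4, 0.4, -1.0]
grip_width: 0.0089
gripper_force: 30.3
```

Emit:
drive_tool(offset=[[0,0,0],[0,0,0],[0,0,0],[0,0,0],[0,0,0],[0,0,0],[0,0,0],[0,0,0],[0,0,0],[0,0,0]], turn=[[0,0,0.4],[0,0,0.8],[0,0,0.8],[0,0,0.8],[0,0,0.8],[0,0,0.5],[0,0,0],[0,0,0],[0,0,0],[0,0,0]], hand=[0,0,0,0,0,0,0,0,0,0])

```text
time_s: 7.65
position: [0.4986, -0.2435, 0.2389]
tool_rot: [[0.19, 0.982, -0.0], [0.982, -0.19, -0.0], [-0.0, -0.0, -1.0]]
ft_force: [-0.4, -0.1, -0.8]
grip_width: 0.0086
gripper_force: 30.3
```

Run:
```python
from h import *
import cv2,pickle
from rig import get_image
np.set_printoptions(precision=4,suppress=True)
c=camera_info("wrist");im=get_image("wrist");pickle.dump(c,open("w2.pkl","wb"))
cv2.imwrite("pics/w2.png",cv2.resize(im,None,fx=1.42,fy=1.42,interpolation=cv2.INTER_CUBIC))
s=observe();print(s["q"],s["position"],s["tool_rot"])
```

```text
[-38.2534  22.0063  72.7404  -0.0007  85.2572 -27.2999] [ 0.4986 -0.2435  0.2389] [[ 0.19    0.9818 -0.0001]
 [ 0.9818 -0.19    0.    ]
 [ 0.     -0.0001 -1.    ]]
```

View pics/w2.png

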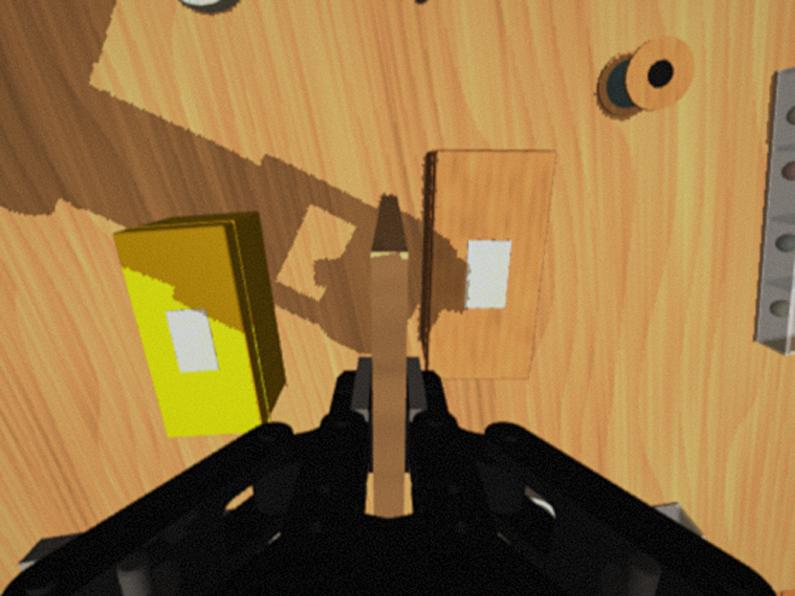

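The panel is held straight, its upper far corner at (372–408,253). The box top corners are about (437,151), (555,151), (529,379) and (428,378).

Run:
```python
from h import *
import pickle
np.set_printoptions(precision=4,suppress=True)
c=pickle.load(open("w2.pkl","rb"))
w=lambda u,v,z:back("",u/1.42,v/1.42,z,c)[:2]
P=[w(437,151,.085),w(555,151,.085),w(529,379,.085),w(428,378,.085)]
C=np.mean(P,0);print(P,C,w(488,274,.085))
for a,b in((0,1),(1,2),(2,3),(3,0)): d=P[b]-P[a];print(np.hypot(*d),np.degrees(np.arctan2(d[1],d[0])))
print("front mid",(P[0]+P[3])/2)
zt=.2389-.1185+.16
print("panel +y top corner",w(390,253,zt))
```

```text
[array([ 0.5452, -0.1688]), array([ 0.6214, -0.1835]), array([ 0.5896, -0.3489]), array([ 0.5124, -0.3332])] [ 0.5671 -0.2586] [ 0.5682 -0.2585]
0.0776251305649185 -10.925487912583128
0.16848140402840125 -100.89542542316283
0.0788040439274778 168.4661020092446
0.1676481133727762 78.70333183867277
front mid [ 0.5288 -0.251 ]
panel +y top corner [ 0.5094 -0.1879]
```

Emit:
drive_tool(offset=[[0,0,0],[0,0,0],[0,0,0],[0,0,0],[0.1,0.15,0.4],[0.1,0.17,0.6],[0,0.17,0.6],[0,0.17,0.6],[0,0.13,0.4],[0,0.1,0.27]], turn=[[0.4,0,0],[0.6,0,0],[0.6,0,0],[0.31,0,0],[0,0,0],[0,0,0],[0,0,0],[0,0,0],[0,0,0],[0,0,0]], hand=[0,0,0,0,0,0,0,0,0,0])

```text
time_s: 8.95
position: [0.5121, -0.238, 0.1188]
tool_rot: [[0.19, 0.962, -0.195], [0.982, -0.186, 0.038], [0.0, -0.199, -0.98]]
ft_force: [-0.4, -0.6, -0.5]
grip_width: 0.0086
gripper_force: 30.3
```

Run:
```python
from h import *
import cv2
from rig import get_image
np.set_printoptions(precision=4,suppress=True)
s=observe();p=s["position"];print(p,s["ft_force"],np.degrees(np.arccos(-s["tool_rot"][2,2])))
print("bottom z",p-s["tool_rot"][:,2]*-.1185)
im=get_image("scene");cv2.imwrite("pics/s2.png",cv2.resize(im[130:290,120:330],None,fx=3.7,fy=3.7,interpolation=cv2.INTER_CUBIC))
```

```text
[ 0.5121 -0.238   0.1188] [-0.412  -0.5998 -0.5348] 11.458891191667234
bottom z [ 0.489  -0.2335  0.0026]
```

View pics/s2.png

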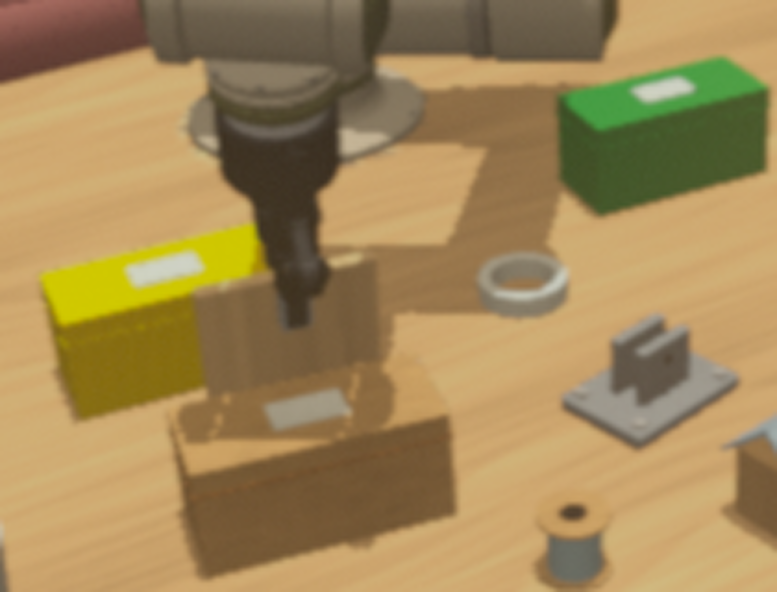

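Emit:
drive_tool(offset=[[-0.05,0.1,0],[-0.05,0.1,0],[-0.05,0.1,-0.01],[0,0.08,-0.01],[0,0.04,0],[0,0.04,0],[0,0,0],[0,0,0],[0,0,0],[0,0,0]], turn=[[0,0,0],[0,0,0],[0,0,0],[0,0,0],[0,0,0],[0,0,0],[0,0,0],[0,0,0],[0,0,0],[0,0,0]], hand=[0,0,0,0,0,0,0,0,0,0])

```text
time_s: 10.25
position: [0.5285, -0.2473, 0.1169]
tool_rot: [[0.19, 0.962, -0.195], [0.982, -0.187, 0.038], [-0.0, -0.199, -0.98]]
ft_force: [-2.3, 0.1, 5.6]
grip_width: 0.0086
gripper_force: 31.0
```

Emit:
drive_tool(offset=[[0,0,0],[0,0,0],[0,0,0],[0,0,0],[0,0,0],[0,0,0],[0,0,0],[0,0,0],[0,0,0],[0,0,0]], turn=[[0,0,0],[0,0,0],[0,0,0],[0,0,0],[0,0,0],[0,0,0],[0,0,0],[0,0,0],[0,0,0],[0,0,0]], hand=[0.1,0.2,0.3,0.4,0.5,0.5,0.5,0.5,0.5,0.5])

```text
time_s: 11.5
position: [0.5287, -0.2473, 0.1165]
tool_rot: [[0.19, 0.962, -0.195], [0.982, -0.186, 0.038], [-0.0, -0.199, -0.98]]
ft_force: [-0.5, -0.6, 0.2]
grip_width: 0.0427
gripper_force: 0.0
```

Emit:
drive_tool(offset=[[0,0,-0.1],[0,0,-0.2],[0,0,-0.4],[0,0,-0.5],[0,0,-0.6],[0,0,-0.8],[0,0,-0.8],[0,0,-0.8],[0,0,-0.5],[0,0,-0.3]], turn=[[0,0,0],[0,0,0],[0,0,0],[0,0,0],[0,0,0],[0,0,0],[0,0,0],[0,0,0],[0,0,0],[0,0,0]], hand=[0.5,0.5,0.5,0.5,0.5,0.5,0.5,0.5,0.5,0.5])

```text
time_s: 12.75
position: [0.5679, -0.2549, 0.3142]
tool_rot: [[0.19, 0.963, -0.193], [0.982, -0.187, 0.037], [-0.001, -0.197, -0.98]]
ft_force: [-0.1, -0.2, 0.1]
grip_width: 0.0424
gripper_force: 0.0
```

Run:
```python
from h import *
import cv2,pickle
from rig import get_image
np.set_printoptions(precision=4,suppress=True)
s=observe();print(s["q"],s["position"],s["tool_rot"],s["ft_force"])
a=get_image("top")[160:230,320:410];b=get_image("scene")[150:290,150:310]
o=np.zeros((430,800,3),np.uint8)
o[:311,:400]=cv2.resize(a,(400,311),interpolation=cv2.INTER_CUBIC);o[:350,400:]=cv2.resize(b,(400,350),interpolation=cv2.INTER_CUBIC)
cv2.imwrite("pics/s3.png",o)
```

```text
[-33.2371  33.4571  41.9813  -4.7635 114.9888 -23.8857] [ 0.5679 -0.2549  0.3142] [[ 0.1902  0.9625 -0.1933]
 [ 0.9817 -0.1867  0.0367]
 [-0.0008 -0.1967 -0.9805]] [-0.0634 -0.2406  0.1209]
```

View pics/s3.png

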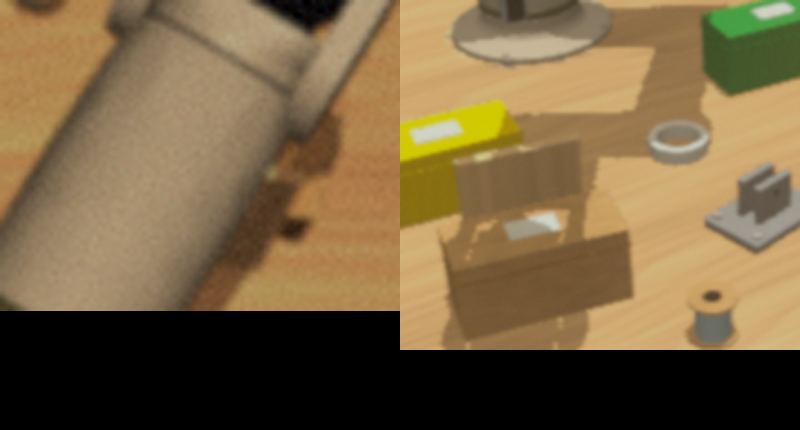

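Emit:
drive_tool(offset=[[0.4,0,-0.5],[0.8,0,0],[0.95,0,0],[0.95,-0.2,0],[0.95,-0.3,0],[0.95,-0.3,0],[0.95,-0.3,0],[0.95,-0.3,0],[0.95,-0.3,0],[0.95,-0.15,0]], turn=[[-0.5,0,0],[-0.7,0,0],[-0.7,0,0],[0,0,0],[0,0,0],[0,0,0],[0,0,0],[0,0,0],[0,0,0],[0,0,0]], hand=[0.5,0.5,0.5,0.5,0.5,0.5,0.5,0.5,0.5,0.5])

```text
time_s: 14.1
position: [0.5651, 0.1064, 0.3337]
tool_rot: [[0.19, 0.982, 0.002], [0.982, -0.19, 0.001], [0.002, 0.002, -1.0]]
ft_force: [0.8, -0.8, -0.0]
grip_width: 0.0429
gripper_force: 0.0
```

Run:
```python
from h import *
np.set_printoptions(precision=4,suppress=True)
s=observe();R=s["tool_rot"];print(s["q"],s["position"],R)
y0=np.degrees(np.arctan2(R[1,0],R[0,0]));print(y0)
d=np.array([.553,.27])-s["position"][:2]; dy=(138-y0)
for k in range(10):
    a=np.radians(y0+dy*k/10);x=np.array([np.cos(a),np.sin(a)]);y=np.array([np.sin(a),-np.cos(a)]);print(d@x/.4,d@y/.4,-dy/60)
```

```text
[ -1.1647  21.7076  57.8815   0.0757 100.292    9.7881] [0.5651 0.1064 0.3337] [[ 0.1898  0.9818  0.0021]
 [ 0.9818 -0.1898  0.0013]
 [ 0.0016  0.0018 -1.    ]]
79.06091117026266
0.39589778827993255 -0.1073478463514243 -0.982318147162289
0.4048281750708981 -0.06612690488747794 -0.982318147162289
0.4094785073788263 -0.02420683531649339 -0.982318147162289
0.4097996194665775 0.017969161535240422 -0.982318147162289
0.4057881163697809 0.059955179044820166 -0.982318147162289
0.39748640979016686 0.1013073191499748 -0.982318147162289
0.3849822696969494 0.1415883854707605 -0.982318147162289
0.3684078963769615 0.18037250557757764 -0.982318147162289
0.34793852274431397 0.21724963353648222 -0.982318147162289
0.32379056168668685 0.251829885128535 -0.982318147162289
```

Emit:
drive_tool(offset=[[0.4,-0.11,0],[0.4,-0.07,0],[0.41,-0.02,0],[0.41,0.02,0],[0.41,0.06,0],[0.4,0.1,0],[0.38,0.14,0],[0.37,0.18,0],[0.35,0.22,0],[0.32,0.25,0]], turn=[[0,0,-0.98],[0,0,-0.98],[0,0,-0.98],[0,0,-0.98],[0,0,-0.98],[0,0,-0.98],[0,0,-0.98],[0,0,-0.98],[0,0,-0.98],[0,0,-0.98]], hand=[0.6,0.6,0.6,0.6,0.6,0.6,0.6,0.6,0.6,0.6])

```text
time_s: 15.35
position: [0.5533, 0.2692, 0.3335]
tool_rot: [[-0.744, 0.668, 0.001], [0.668, 0.744, 0.002], [0.0, 0.002, -1.0]]
ft_force: [-0.1, 0.3, 0.4]
grip_width: 0.0513
gripper_force: 0.0
```

Emit:
drive_tool(offset=[[0,0,0.3],[0,0,0.5],[0,0,0.5],[0,0,0.5],[0,0,0.4],[0,0,0.3],[0,0,0],[0,0,0],[0,0,0],[0,0,0]], turn=[[0,0,0],[0,0,0],[0,0,0],[0,0,0],[0,0,0],[0,0,0],[0,0,0],[0,0,0],[0,0,0],[0,0,0]], hand=[0.6,0.6,0.6,0.6,0.6,0.6,0.6,0.6,0.6,0.6])

```text
time_s: 16.6
position: [0.5541, 0.2678, 0.2326]
tool_rot: [[-0.741, 0.671, -0.0], [0.671, 0.741, 0.0], [0.001, 0.0, -1.0]]
ft_force: [-0.6, -0.1, 0.3]
grip_width: 0.051
gripper_force: 0.0
```

Run:
```python
from h import *
import cv2,pickle
from rig import get_image
np.set_printoptions(precision=4,suppress=True)
c=camera_info("wrist");im=get_image("wrist");pickle.dump(c,open("w3.pkl","wb"))
a=cv2.resize(im,(560,420));t=get_image("top")[165:225,325:405]
o=np.zeros((600,800,3),np.uint8);o[:420,:560]=a
o[420:600,560:800]=cv2.resize(t,(240,180),interpolation=cv2.INTER_CUBIC)
cv2.imwrite("pics/w3.png",o)
s=observe();print(s["q"],s["position"],s["tool_rot"])
```

```text
[ 14.7807  28.4918  63.0252   0.0263  88.5145 -33.0465] [0.554  0.2678 0.2324] [[-0.7411  0.6714 -0.0006]
 [ 0.6714  0.7411  0.0003]
 [ 0.0007 -0.0002 -1.    ]]
```

View pics/w3.png

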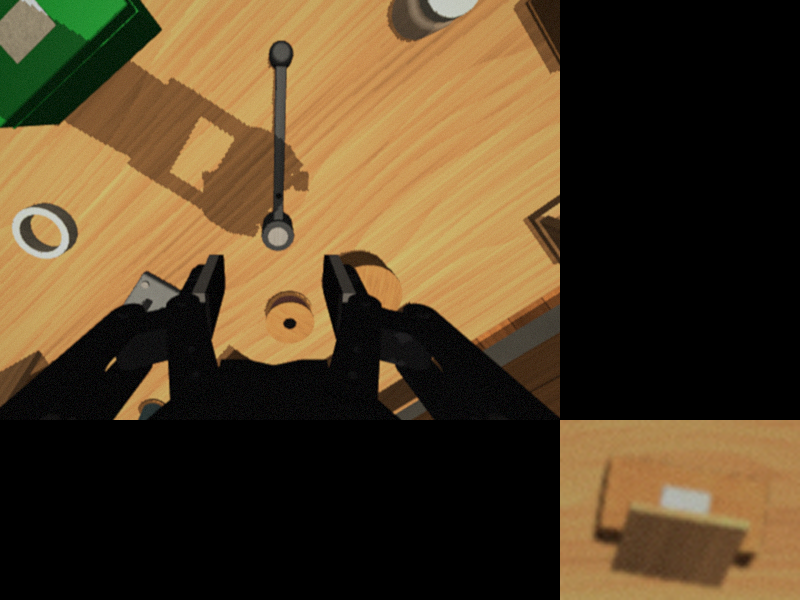

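The panel leans squarely on the box. The lever runs from its knob at (281,50), past the oil hole at (278,196), to its head disc at (278,237).

Run:
```python
from h import *
import pickle
np.set_printoptions(precision=4,suppress=True)
c=pickle.load(open("w3.pkl","rb"))
w=lambda u,v,z:back("",u,v,z,c)[:2]
H,h,k=w(278,236.5,.042),w(278,196,.036),w(281,50,.04)
d=H-k;L=np.hypot(*d);print("head",H,"hole",h,"knob",k,L,np.degrees(np.arctan2(*d[::-1])),"bal",H-d/L*.049,np.hypot(*(H-h)))
s=observe();R=s["tool_rot"]
for b in(h,H-d/L*.049):print("tool delta u",R.T@(np.r_[b,.026-.0187]-s["position"])/.04)
t=lambda x,y,z:back("top",325+(x-560)/3,165+(y-420)/3,z)
A,B=t(630,507,.157),t(748,522,.157);n=np.array([.981,-.193]);o=(A+B)[:2]/2-[.5675,-.2585]
print("panel top",A,B,np.hypot(*(A-B)),"n",o@n,"y",o@np.array([.193,.981]))
```

```text
head [0.6052 0.2279] hole [0.5689 0.2606] knob [0.4571 0.3649] 0.20173775473677813 -42.74038878212466 bal [0.5692 0.2612] 0.04883705567156494
tool delta u [-0.401   0.1172  5.6272]
tool delta u [-0.397   0.1336  5.6272]Traceback (most recent call last):
  File "<stdin>", line 12, in <module>
TypeError: return arrays must be of ArrayType
```

Emit:
drive_tool(offset=[[-0.2,0.06,0.5],[-0.2,0.06,0.8],[0,0,0.8],[0,0,0.8],[0,0,0.8],[0,0,0.7],[0,0,0.6],[0,0,0.4],[0,0,0.18],[0,0,0]], turn=[[0,0,0.05],[0,0,0],[0,0,0],[0,0,0],[0,0,0],[0,0,0],[0,0,0],[0,0,0],[0,0,0],[0,0,0]], hand=[0.6,0.6,0.6,0.6,0.6,0.6,0.6,0.6,0.6,0.6])

```text
time_s: 17.95
position: [0.569, 0.2606, 0.0091]
tool_rot: [[-0.738, 0.675, -0.001], [0.675, 0.738, 0.0], [0.001, -0.0, -1.0]]
ft_force: [0.6, 0.0, 0.0]
grip_width: 0.0509
gripper_force: 0.0
```

Emit:
drive_tool(offset=[[0,0,0],[0,0,0],[0,0,0],[0,0,0],[0,0,0],[0,0,0],[0,0,0],[0,0,0],[0,0,0],[0,0,0]], turn=[[0,0,0],[0,0,0],[0,0,0],[0,0,0],[0,0,0],[0,0,0],[0,0,0],[0,0,0],[0,0,0],[0,0,0]], hand=[0.45,0.3,0.2,0,0,0,0,0,0,0], newtons=70)

```text
time_s: 19.2
position: [0.5691, 0.2607, 0.0095]
tool_rot: [[-0.738, 0.675, 0.0], [0.675, 0.738, 0.0], [0.0, 0.0, -1.0]]
ft_force: [-0.2, 0.4, 5.3]
grip_width: 0.0107
gripper_force: 69.6
```

Emit:
drive_tool(offset=[[0,0,-0.1],[0,0,-0.15],[0,0,-0.2],[0,0,-0.25],[0,0,-0.2],[0,0,-0.1],[0,0,0],[0,0,0],[0,0,0],[0,0,0]], turn=[[0,0,0],[0,0,0],[0,0,0],[0,0,0],[0,0,0],[0,0,0],[0,0,0],[0,0,0],[0,0,0],[0,0,0]], hand=[0,0,0,0,0,0,0,0,0,0])

```text
time_s: 20.45
position: [0.5688, 0.2606, 0.0488]
tool_rot: [[-0.738, 0.675, -0.001], [0.675, 0.738, 0.0], [0.001, -0.001, -1.0]]
ft_force: [0.3, -0.9, -5.3]
grip_width: 0.0113
gripper_force: 68.1
```

Run:
```python
from h import *
import cv2
from rig import get_image
np.set_printoptions(precision=4,suppress=True)
s=observe();print(s["position"],s["ft_force"],s["tool_rot"].T@s["wrist_torque"],s["grip_width"])
t=lambda u,v,z:back("top",u,v,z)[:2]
A=t(325+70/3,165+87/3,.157);B=t(325+188/3,165+102/3,.157);n=np.array([.981,-.193]);o=(A+B)/2-[.5675,-.2585]
print("panel top",A,B,np.linalg.norm(A-B),"n",o@n,"y",o@np.array([.193,.981]))
im=get_image("wrist");cv2.imwrite("pics/w4.png",im)
R=s["tool_rot"];y0=np.degrees(np.arctan2(R[1,0],R[0,0]))
d=np.array([.583,.0005])-s["position"][:2];dy=103.2-y0;print(y0,dy/6)
for k in range(10):
    a=np.radians(y0+dy*k/10);x=np.array([np.cos(a),np.sin(a)]);y=np.array([np.sin(a),-np.cos(a)]);print(d@x/.4,d@y/.4,-dy/60)
```

```text
[0.5688 0.2606 0.0488] [ 0.3036 -0.8856 -5.328 ] [-0.0083 -0.0374  0.0013] 0.011294414624916208
panel top [ 0.5468 -0.1939] [ 0.5287 -0.3114] 0.1188784562300625 n -0.030332153747117216 y 3.829674420565249e-05
137.5305665139183 -5.72176108565305
-0.46517575527035676 -0.4556415645346007 0.572176108565305
-0.491625834685256 -0.4269680986829237 0.572176108565305
-0.5163114150245611 -0.39676219746621644 0.572176108565305
-0.5391438970312433 -0.3651322731789805 0.572176108565305
-0.5600413324215636 -0.33219184909080046 0.572176108565305
-0.5789287180064562 -0.29805915199887184 0.572176108565305
-0.5957382648862056 -0.2628566878990499 0.572176108565305
-0.6104096417522481 -0.2267108022983855 0.572176108565305
-0.6228901914228582 -0.18975122674723505 0.572176108565305
-0.6331351198355537 -0.15211061321848787 0.572176108565305
```

View pics/w4.png

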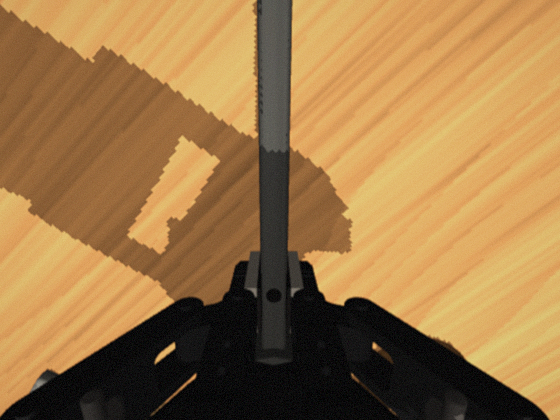

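Emit:
drive_tool(offset=[[0,0,-0.1],[0,0,-0.2],[0,0,-0.25],[0,0,-0.25],[0,0,-0.25],[0,0,-0.25],[0,0,-0.2],[0,0,-0.13],[0,0,-0.07],[0,0,0]], turn=[[0,0,0],[0,0,0],[0,0,0],[0,0,0],[0,0,0],[0,0,0],[0,0,0],[0,0,0],[0,0,0],[0,0,0]], hand=[0,0,0,0,0,0,0,0,0,0])

```text
time_s: 21.75
position: [0.5689, 0.2606, 0.117]
tool_rot: [[-0.738, 0.675, -0.001], [0.675, 0.738, 0.0], [0.001, -0.001, -1.0]]
ft_force: [0.3, 0.2, -4.6]
grip_width: 0.0108
gripper_force: 68.2
```

Emit:
drive_tool(offset=[[-0.47,-0.46,0],[-0.49,-0.43,0],[-0.52,-0.4,0],[-0.54,-0.37,0],[-0.56,-0.33,0],[-0.58,-0.3,0],[-0.6,-0.26,0],[-0.61,-0.23,0],[-0.62,-0.19,0],[-0.63,-0.15,0]], turn=[[0,0,0.57],[0,0,0.57],[0,0,0.57],[0,0,0.57],[0,0,0.57],[0,0,0.57],[0,0,0.57],[0,0,0.57],[0,0,0.57],[0,0,0.57]], hand=[0,0,0,0,0,0,0,0,0,0])

```text
time_s: 23.0
position: [0.5831, -0.0009, 0.1166]
tool_rot: [[-0.229, 0.974, -0.002], [0.974, 0.229, 0.0], [0.001, -0.001, -1.0]]
ft_force: [0.1, 0.6, -4.9]
grip_width: 0.0108
gripper_force: 68.4
```

Emit:
drive_tool(offset=[[0,0,0],[0,0,0],[0,0,0],[0,0,0],[0,0,0],[0,0,0],[0,0,0],[0,0,0],[0,0,0],[0,0,0]], turn=[[0,0,0],[0,0,0],[0,0,0],[0,0,0],[0,0,0],[0,0,0],[0,0,0],[0,0,0],[0,0,0],[0,0,0]], hand=[0,0,0,0,0,0,0,0,0,0])

```text
time_s: 24.25
position: [0.5832, -0.0001, 0.1169]
tool_rot: [[-0.23, 0.973, -0.001], [0.973, 0.23, 0.0], [0.0, -0.001, -1.0]]
ft_force: [1.0, 0.3, -5.3]
grip_width: 0.0106
gripper_force: 68.5
```

Run:
```python
from h import *
import cv2
from rig import get_image
np.set_printoptions(precision=4,suppress=True)
s=observe();R=s["tool_rot"];print(s["position"],s["ft_force"],R.T@s["wrist_torque"],s["grip_width"],s["gripper_force"],np.degrees(np.arctan2(R[1,0],R[0,0])))
a=get_image("scene")[100:300,130:430];w=get_image("wrist")
o=np.zeros((600,800,3),np.uint8);o[:333,:500]=cv2.resize(a,(500,333),interpolation=cv2.INTER_CUBIC);o[333:600,:356]=cv2.resize(w,(356,267))
t=get_image("top")[160:240,270:400];o[333:600,366:800]=cv2.resize(t,(434,267),interpolation=cv2.INTER_CUBIC)
cv2.imwrite("pics/f.png",o)
```

```text
[ 0.5832 -0.0001  0.1169] [ 1.0067  0.283  -5.3499] [ 0.0137 -0.0692  0.0014] 0.010617046041730466 68.50666522979736 103.32465821579133
```

View pics/f.png

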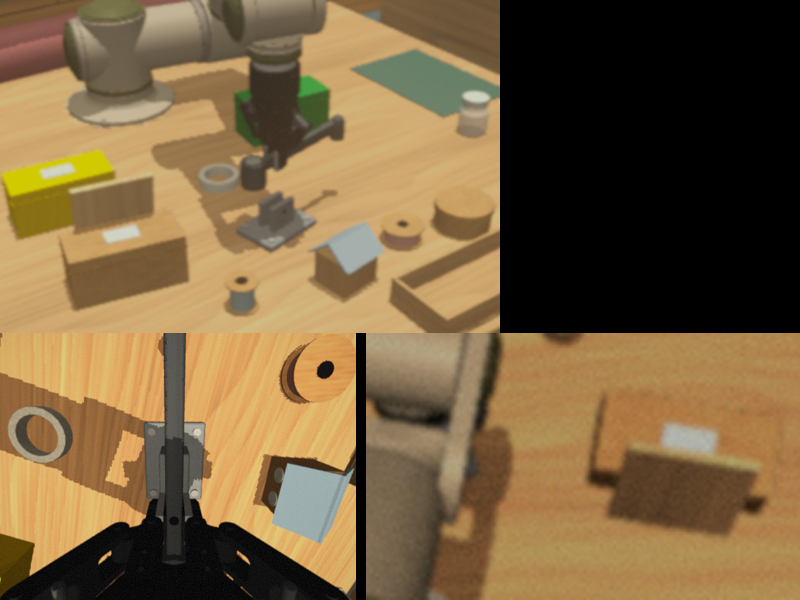

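The lever is level over the yoke and in line with the slot. The panel still leans on the box and the other items are where they were, so I'm handing the job in.

```bash
python3 -c "
from rig import env
print(env.close_job())"
```

```text
the job is handed in; nothing more can be done
None
```

The panel leans let go against the middle of the stock box's front, the lever is held level by its balance point about 5 cm above the yoke and in line with the slot, and the job was handed in at about 24 s, with no verdict returned.

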